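# Weigh two look-alike detergent cartridges, load the full one

## Robot

A 7-joint arm with a two-finger parallel gripper is mounted at the origin on the work surface. World frame = base frame: x ahead of the robot, y to its left, z up, the work surface at z = 0. Lengths are in m, angles in degrees, forces in N, time in s.
With the tool pointing down it reaches from about 0.425 to 0.875 m from the base axis. Payload 4.7 kg.
Tool frame: the origin (TCP) lies on the mounting face of the last link; the fingertips stand tcp_to_tips ahead of it and the grasp point (between the pads) lies 164 mm ahead of it (tcp_to_tips is the distance from the TCP to the fingertips, in m); z points along the fingers, y is the line along which they close (so a half turn about z gives the same grasp; the last joint's range is limited). The gripper opens to 87 mm and grips with 3 to 60 N. Pads are 19 mm wide; open, the fingers measure 117 mm over their backs; the gripper's body (75 mm by 190 mm) begins 51 mm behind the grasp point.
Start: joints at [-68.577, 18.392, -4.016, 83.108, 1.295, 78.541, -3.26], TCP at [0.229, 0.608, 0.405] pointing down, gripper open.
Joint ranges: [-163.93, 163.93], [-17.29, 119.83], [-79.2, 71.16], [3.27, 140.29], [-89.18, 269.18], [5.43, 117.66], [-154.24, 154.24]. Speed limits (degrees/s): [147.25, 147.25, 180, 180, 180, 180, 180].

## Interface

Orientations are given as [roll, pitch, yaw] about the fixed x, y, z axes, in that order (R = Rz(yaw) Ry(pitch) Rx(roll)).
In Python, from cell import get_obs, read_camera, sign_off, tcp_to_tips gives the robot as it stands.
- The arm moves only by the tool drive_tool, never from a script. Its argument "rows" is one flat list of numbers, 7 for each row, row after row: the shift along the tool's x, y, z in m, then the turn, a rotation vector about the tool's x, y, z in rad, then the gripper command: -1 is shut, 1 is fully open, values between are in proportion. In form: [tx, ty, tz, rx, ry, rz, fingers, tx, ty, tz, rx, ry, rz, fingers, ...]. A call has 1 to 5 rows; each row shifts and turns the commanded pose from where the row before left it, along the tool's axes as they then stand; what a row does not reach is not made up. A row lasts 1/8 s, in which the tool goes at most 62.5 mm and 10.7 degrees, less where a joint would pass 70% of its speed; a pose out of reach is approached as far as the arm can. A call is refused whole if a number of a shift passes 0.0625 or a number of a turn 0.188, either way. A call with a gripper value outside its range is refused whole. The fingers move at their own pace and stop on an object; "grip_force" is the grip in N (left out, the last holds). Time passes only in rows, so rows that do not move let the fingers close. It gives the time, the measured TCP pose, the force, the opening and the grip force at its end, in the units of the state.
- get_obs(): the state, without advancing time (a new reading comes with each control period).
- read_camera(name): name is "side" or "top"; returns a dict with "color" (480x640x3 uint8, blue, green, red), "fov_y" (degrees; the focal length in pixels is half the picture's height over the tangent of half this angle, whatever the lens; pixels are square), "cx", "cy" (the principal point, pixels), "cam_to_world" (4x4, takes a point from camera to world coordinates). Camera axes: x right, y up, looking along -z (the intrinsics and any distortion apply to the point x, -y, -z); pixel columns grow to the right and rows downward; lengths in m; the calibration is good to about 2 mm. A picture is of the moment at which its call begins. There is no depth.
- sign_off(): hands the job in; it is judged then, once.
The state is a dict: "time_s": time; "qpos": joint angles; "joint_velocities": joint speeds; "effort": joint torques, N m; "tool_pos": TCP position; "tool_rot": TCP orientation; "force": force on the tool from outside, world axes, zero at the start; "wrist_torque": the same for the moment, N m; "grip_width": finger opening in m; "grasp_force": force on a finger pad.
Only numpy, scipy, OpenCV 4.12 (cv2) and the standard library are available. Lean on these libraries where they do the work, as an engineer would, in place of code of your own. Each camera call takes 0.05 s, during which the arm holds its last target. There are 200 camera calls.

## Task

One of the two look-alike blue detergent cartridges is full and the other is used up. Weigh one of them on the free pan of the balance, letting go so that the beam can show which it is; then press the full one gently but fully home in the pocket of the yellow soap case, never forcing case or balance, and set the used one in the grey tray. Leave the other things on the worktop where they are.

Things in the scene. Friction and masses are not known exactly. Their poses are not given: they have to be found in the camera images.
- cart_1_mid (a point): sealed dishwasher-detergent cartridge, blue box with a white cap, 60 (its x) x 42 (its y) x 80 mm high, standing upright; the point is its centre, 40 mm above its underside. It and its twin look the same: one is full (about 210 to 280 g), the other used (about 70 to 95 g), and which is which changes from start to start. A solid block sits loose inside and may rattle by 3 mm
- cart_2_mid (a point): sealed dishwasher-detergent cartridge, blue box with a white cap, 60 (its x) x 42 (its y) x 80 mm high, standing upright; the point is its centre, 40 mm above its underside. It and its twin look the same: one is full (about 210 to 280 g), the other used (about 70 to 95 g), and which is which changes from start to start. A solid block sits loose inside and may rattle by 3 mm
- cart_1: the same cartridge as point cart_1_mid, origin at the centre of its underside
- cart_2: the same cartridge as point cart_2_mid, origin at the centre of its underside
- balance: white two-pan balance, fixed, foot 120 x 130 mm, origin under the foot's centre. Its beam (260 mm between pan centres) lies along its y, 90 mm up: empty pan at -y; at +y a pan with a fixed brass weight that outweighs a used cartridge and is outweighed by a full one. Delicate: keep the force on it below 12 N
- pan_top (a point): centre of the upper face of the empty pan: a flat steel disc 110 mm across with a 2 mm rim; it moves up and down with the beam (about 129 mm above the worktop when empty, 95 mm when a full cartridge is on it) and stays level. Pushing the empty pan down takes about 1.5 N
- beam (a joint): tilt of the balance beam, rad: -0.13 with the brass weight down (pan empty or holding a used cartridge), +0.13 with the weighing pan down (full cartridge). It settles in about a second; a red needle on its side facing away from the robot shows it too
- case_mouth (a point): centre of the level mouth of the yellow soap case, 60 to 70 mm above the worktop (varies). Pocket 63 (case x) x 45 (case y) mm with a 4 mm bevel; takes an upright cartridge, 60 mm side along the case's x, either way round. Its black floor is 10 to 25 mm below the mouth at first. Home (floor on its stop) is 22 to 34 mm below the mouth, set by hidden packing: press until it gives no more
- case: the fixed yellow plastic soap case, a block 84 (x) x 66 (y) x 60 mm high; origin 60 mm below the centre of its mouth, same axes. Its flip-top lid is folded back on the +x side, sloping up to 30 mm above the mouth, 110 mm from the centre. Keep the force on it below 30 N, counting every contact, the bevel and walls too
- case_floor (a joint): how far the sprung pocket floor is pressed down, m: 0 to 0.003 at the start, 0.012 at its stop. It is stiff: it starts to sink at about 4 N, needs about 8 N near the stop, and stays where it is left
- tray: fixed open grey plastic tray for used cartridges, 140 x 140 x 35 mm, floor 4 mm thick; origin under its centre
- spoon_cup: bystander: steel cup 76 mm across, 110 mm high, with spoons standing up to 180 mm; origin under its centre
- tumbler: bystander: glass tumbler 70 mm across, 100 mm high; origin under its centre
- mug: bystander: blue mug 76 mm across, 90 mm high; origin under its centre
- bowl: bystander: white bowl 120 mm across, 55 mm high; origin under its centre
- brush: bystander: dish brush lying on the worktop, about 200 mm long; origin under its middle
- jar: bystander: amber glass jar 66 mm across, 110 mm high; origin under its centre
Not all that is in view belongs to the job. There is more than one size of the tray; the job needs the smallest.

How it is judged:
By the outcome, as a careful person would: the job done as asked, in the order asked, and still so for the second after the job is handed in, with the robot touching nothing.
It also fails if it takes over 72 s, if anything falls off the work surface, if the arm or the gripper's body presses on something with over 40 N, if the wrist force passes 120 N, or if a joint passes its speed limit or range.

## Working session

There is one attempt and no reset: what is moved stays moved. The work goes in short steps, Python scripts to look and compute and a tool call to move; the robot and the scene stay as the last step left them, time stands still between calls to the robot, and variables do not carry over. Pictures are saved under pics/ and viewed, at most 10 in all, crops included, and the job is handed in when it is done.

Besides the shell and the picture viewer there is one more tool, called as a command line: name --argument value ..., lists and objects as JSON in quotes. drive_tool: Moves the arm, as the interface text tells. Its arguments: {"type":"object","properties":{"rows":{"type":"array","items":{"type":"number"}},"grip_force":{"type":"number"}},"required":["rows"]}

```bash
mkdir -p pics; cat > h.py <<'E'
import numpy as np, cv2
from cell import *
def cam(n):
    c=read_camera(n); return c
def ray(c,u,v):
    f=240/np.tan(np.radians(c["fov_y"])/2)
    d=np.array([(u-c["cx"])/f,-(v-c["cy"])/f,-1]); M=np.array(c["cam_to_world"])
    return M[:3,3],M[:3,:3]@d
def onz(c,u,v,z):
    o,d=ray(c,u,v); return o+d*(z-o[2])/d[2]
E
python3 - <<'E'
from h import *
print(tcp_to_tips, get_obs())
for n in("top","side"):
    c=cam(n); cv2.imwrite(f"pics/{n}0.png",c["color"]); print(n,{k:v for k,v in c.items() if k!="color"})
E
```

```text
0.1822 {'time_s': 0.0, 'qpos': array([-68.57633826,  18.4390653 ,  -4.01533336,  83.17446682,
         1.29510469,  78.53946779,  -3.25999877]), 'joint_velocities': array([-0.02441888, -0.12127429,  0.07953468,  0.12940285,  0.08435208,
        0.08414359, -0.07200359]), 'effort': array([-7.40653354e-05, -4.91301441e+01, -4.03882088e-01, -3.12529385e+01,
       -6.39981357e-02,  4.37835208e-02,  1.47716569e-04]), 'tool_pos': array([0.22882701, 0.60817637, 0.4036649 ]), 'tool_rot': array([-1.79892246e+02,  5.83046485e-03,  1.59385918e+02]), 'force': array([ 0.82029131, -0.30008532,  0.69523713]), 'wrist_torque': array([0.02764082, 0.01571093, 0.01051811]), 'grasp_force': 0.0, 'grip_width': 0.08703115465370818}
top {'fov_y': 53.18787505573742, 'cx': 323.93438458998173, 'cy': 240.25703677163767, 'cam_to_world': array([[ 0.00494485,  0.99301602, -0.11787592,  0.33417935],
       [-0.99997717,  0.00545311,  0.00398967, -0.0618544 ],
       [ 0.0046046 ,  0.11785351,  0.99302032,  1.64829044],
       [ 0.        ,  0.        ,  0.        ,  1.        ]])}
side {'fov_y': 49.39901682920001, 'cx': 324.0267103066707, 'cy': 235.75751002786745, 'cam_to_world': array([[-0.90403142, -0.24383315,  0.35110195,  1.07322993],
       [ 0.42733164, -0.53610385,  0.72799748,  1.11563924],
       [ 0.01071719,  0.80816957,  0.58885234,  1.02356952],
       [ 0.        ,  0.        ,  0.        ,  1.        ]])}
```

View pics/top0.png

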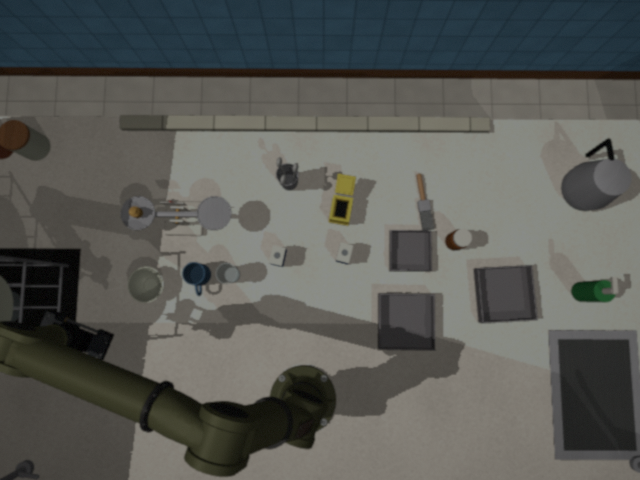

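View pics/side0.png

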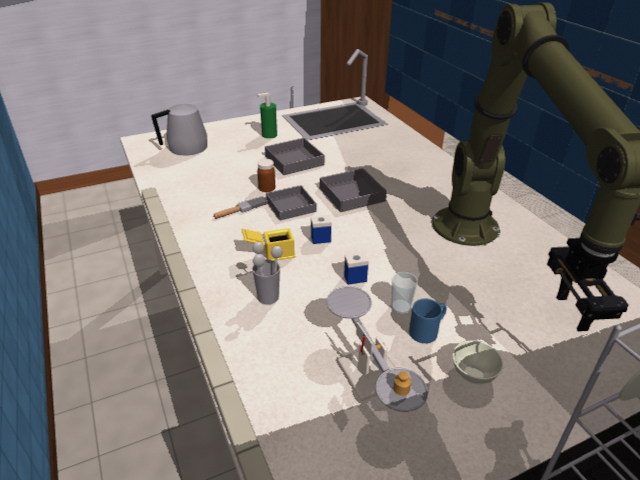

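The top view shows the cartridges at about (345,252) and (278,256), the case at (342,208) with its lid at (345,185), the smallest tray at (410,250), the empty pan at (214,212) and the brass weight at (137,212). In the side view the cartridges are at (320,232) and (356,270). I'll enlarge both.

```bash
python3 - <<'E'
import cv2,numpy as np
t=cv2.imread("pics/top0.png"); s=cv2.imread("pics/side0.png")
a=cv2.resize(t[165:275,255:365],None,fx=5,fy=5,interpolation=cv2.INTER_NEAREST)
b=cv2.resize(s[205:295,225:375],None,fx=5,fy=5,interpolation=cv2.INTER_NEAREST)
b=cv2.resize(b,(0,0),fx=1,fy=1)
a=np.clip(a.astype(float)*1.5,0,255).astype('u1');cv2.imwrite("pics/a.png",a);cv2.imwrite("pics/b.png",b)
E
```

```text
(no output)
```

View pics/a.png

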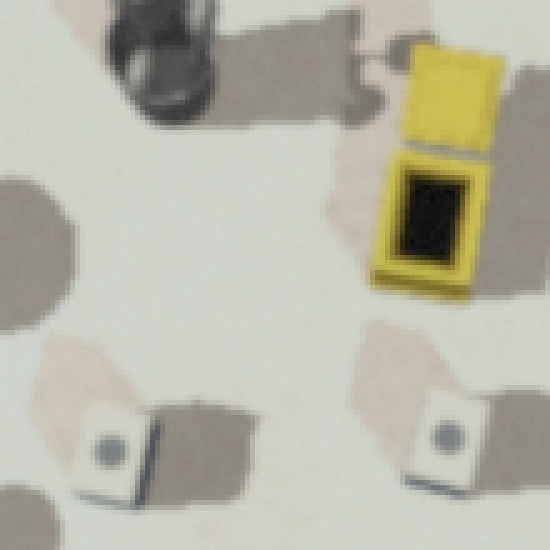

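View pics/b.png

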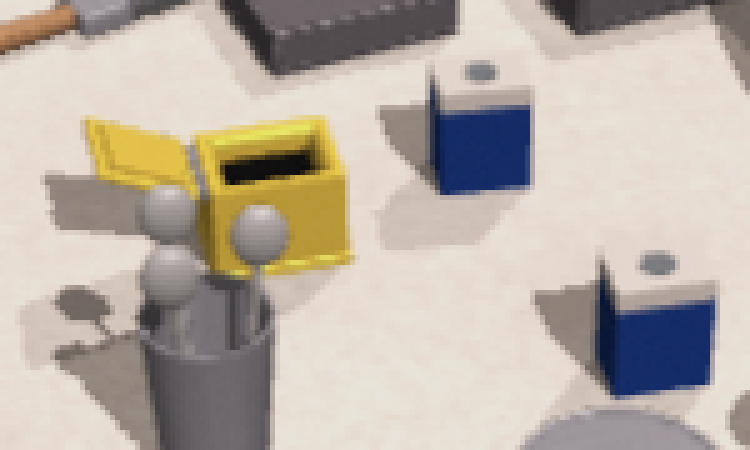

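The crops show grey cap dots at the cap centres: top view (277,255) and (345,252), side view (357,258) and (321,219). The case rim corners are visible in both views too. I'll measure from these.

```bash
cat >> h.py <<'E'
def tri(c1,p1,c2,p2):
    o1,d1=ray(c1,*p1);o2,d2=ray(c2,*p2)
    s=np.linalg.lstsq(np.c_[d1,-d2],o2-o1,rcond=None)[0]
    a,b=o1+d1*s[0],o2+d2*s[1]; return (a+b)/2,np.linalg.norm(a-b)
def comps(m,amin):
    n,l,st,ce=cv2.connectedComponentsWithStats(m.astype('u1')); return [(l==i,st[i],ce[i]) for i in range(1,n) if st[i][4]>=amin]
E
python3 - <<'E'
from h import *
np.set_printoptions(precision=4,suppress=True)
T=cam("top");S=cam("side")
def P(o,x,y): return (o[0]+x/5-.5,o[1]+y/5-.5)
to=(255,165);so=(225,205)
# dots
def dot(c,u,v):
    g=cv2.cvtColor(c["color"],cv2.COLOR_BGR2GRAY).astype(float);u0,v0=int(round(u)),int(round(v));r=5
    w=g[v0-r:v0+r+1,u0-r:u0+r+1]; yy,xx=np.mgrid[-r:r+1,-r:r+1]
    W=np.clip(np.percentile(w,75)-15-w,0,None)*(xx**2+yy**2<=14); return u0+(W*xx).sum()/W.sum(),v0+(W*yy).sum()/W.sum()
for n,t,s in(("A",P(to,110,451),P(so,658,263)),("B",P(to,449,437),P(so,481,71))):
    t2=dot(T,*t);s2=dot(S,*s)
    print(n,t,t2,s,s2,*tri(T,t2,S,s2),onz(T,*t2,.08),onz(S,*s2,.08))
# blue bottom edges side
hsv=cv2.cvtColor(S["color"],cv2.COLOR_BGR2HSV)
m=cv2.inRange(hsv,(105,150,40),(130,255,255))>0
for l,st,ce in comps(m,150):
    if st[1]>300 or st[0]<300: continue
    cols=np.arange(st[0]+1,st[0]+st[2]-1); bot=np.array([np.nonzero(l[:,x])[0].max()+.5 for x in cols])
    k=bot.argmax(); 
    pts=np.array([onz(S,x,b,0)[:2] for x,b in zip(cols,bot)])
    right=pts[k+2:]; d=cv2.fitLine(right.astype('f4'),cv2.DIST_HUBER,0,.01,.01).ravel()
    print("blue",st,"edge yaw",np.degrees(np.arctan2(d[1],d[0])),"ends",pts[0],pts[k],pts[-1])
# case rim corners by hand (far-left, far-right, near-right, near-left in top)
tc=[P(to,*p) for p in((395,150),(491,160),(468,288),(373,270))]
sc=[P(so,*p) for p in((195,133),(322,118))]
for p in tc: print("case",onz(T,*p,.065))
# pan ellipse, pocket, trays
g=cv2.cvtColor(T["color"],cv2.COLOR_BGR2HSV)
y=cv2.inRange(g,(20,120,50),(35,255,255))>0
for l,st,ce in comps(y,50): print("yellow",st,ce)
bk=T["color"].max(2)<45
for l,st,ce in comps(bk[150:240,310:370],30):
    r=cv2.minAreaRect(np.argwhere(l)[:,::-1].astype('f4')+[310,150]); print("pocket",r,onz(T,*r[0],.065),onz(T,*r[0],.045))
dk=cv2.inRange(T["color"],(0,0,0),(95,95,95))[215:280,380:440]>0
for l,st,ce in comps(dk,300):
    r=cv2.minAreaRect((np.argwhere(l)[:,::-1]+[380,215]).astype('f4'));print("tray",r,onz(T,*r[0],.03))
cv2.imwrite("pics/c.png",np.clip(np.hstack([cv2.resize(T["color"][190:240,120:240],None,fx=4,fy=4),]).astype(float)*1.4,0,255).astype('u1'))
E
```

```text
A (276.5, 254.7) (np.float64(276.68873403019745), np.float64(254.9465737514518)) (356.1, 257.1) (np.float64(356.12409513960705), np.float64(257.3324715615305)) [0.4715 0.0861 0.0814] 0.0014766953807404332 [0.471  0.0866 0.08  ] [0.4712 0.0841 0.08  ]
B (344.3, 251.9) (np.float64(344.27690447400244), np.float64(252.14389359129385)) (320.7, 218.7) (np.float64(320.7890784982935), np.float64(219.03276450511945)) [ 0.4817 -0.1354  0.0815] 0.000979102482349354 [ 0.4814 -0.1352  0.08  ] [ 0.4811 -0.1377  0.08  ]
blue [ 393    0  112   41 1885] edge yaw 44.751328 ends [-1.5782 -3.0377] [-1.5664 -1.7511] [-2.4212 -2.6073]
blue [ 504    0  136   43 2619] edge yaw 36.466297 ends [-2.5179 -2.6931] [-2.4977 -1.3274] [-2.5109 -1.3218]
blue [ 391    4  100   75 3357] edge yaw 43.717094 ends [-1.0162 -2.1475] [-1.0216 -1.1569] [-1.2184 -1.3419]Traceback (most recent call last):
  File "<stdin>", line 22, in <module>
cv2.error: OpenCV(4.12.0) /io/opencv/modules/imgproc/src/linefit.cpp:50: error: (-215:Assertion failed) count > 0 in function 'fitLine2D_wods'
```

```bash
python3 - <<'E'
from h import *
np.set_printoptions(precision=4,suppress=True)
T=cam("top");S=cam("side")
def P(o,x,y): return (o[0]+x/5-.5,o[1]+y/5-.5)
to=(255,165);so=(225,205)
hsv=cv2.cvtColor(S["color"],cv2.COLOR_BGR2HSV)
m=cv2.inRange(hsv,(105,150,40),(130,255,255))>0
for l,st,ce in comps(m,150):
    if not(200<st[1]<300 and st[0]>300 and st[2]<60): continue
    cols=np.arange(st[0]+1,st[0]+st[2]-1); bot=np.array([np.nonzero(l[:,x])[0].max()+.5 for x in cols])
    k=min(bot.argmax(),len(cols)-6)
    pts=np.array([onz(S,x,b,0)[:2] for x,b in zip(cols,bot)])
    d=np.polyfit(cols[k+1:],bot[k+1:],1); e=[onz(S,x,np.polyval(d,x),0) for x in (cols[k+1],cols[-1])]; e=e[1]-e[0]
    print("blue",st,"edge yaw",np.degrees(np.arctan2(e[1],e[0])),"ends",pts[0],pts[k],pts[-1])
tc=[P(to,*p) for p in((395,150),(491,160),(468,288),(373,270))]
for p in tc: print("case",onz(T,*p,.065))
g=cv2.cvtColor(T["color"],cv2.COLOR_BGR2HSV)
bk=T["color"].max(2)<45
for l,st,ce in comps(bk[190:230,325:355],30):
    r=cv2.minAreaRect((np.argwhere(l)[:,::-1]+[325,190]).astype('f4')); print("pocket",r,onz(T,*r[0],.065),onz(T,*r[0],.045))
for p in ((195,133),(322,118),(350,175),(207,187)): print("case side",onz(S,*P(so,*p),.065))
# triangulated corners: side near-left etc matched by nearest
for zc in [.065]:
    A=np.array([onz(T,*p,zc) for p in tc]);
    for p in ((195,133),(322,118),(350,175),(207,187)):
        q=P(so,*p); i=np.argmin(np.linalg.norm(A-onz(S,*q,zc),axis=1)); print("tri",i,*tri(T,tc[i],S,q))
dk=cv2.inRange(T["color"],(0,0,0),(95,95,95))[215:280,380:440]>0
for l,st,ce in comps(dk,300):
    r=cv2.minAreaRect((np.argwhere(l)[:,::-1]+[380,215]).astype('f4'));print("tray",r,onz(T,*r[0],.03))
cv2.imwrite("pics/c.png",np.clip(cv2.resize(T["color"][190:240,120:240],None,fx=6,fy=6,interpolation=cv2.INTER_NEAREST).astype(float)*1.4,0,255).astype('u1'))
E
```

```text
blue [312 227  19  17 281] edge yaw 166.30003240677001 ends [ 0.5118 -0.1309] [ 0.5111 -0.1246] [ 0.4617 -0.1141]
blue [345 263  23  21 345] edge yaw 168.3798987434319 ends [0.498  0.0782] [0.5009 0.0967] [0.4458 0.1071]
case [ 0.6773 -0.0996  0.065 ]
case [ 0.6709 -0.1642  0.065 ]
case [ 0.5837 -0.1487  0.065 ]
case [ 0.5955 -0.0851  0.065 ]
pocket ((340.689208984375, 208.36485290527344), (10.028338432312012, 15.617903709411621), 9.462321281433105) [ 0.6301 -0.1239  0.065 ] [ 0.6339 -0.1246  0.045 ]
case side [ 0.6647 -0.171   0.065 ]
case side [ 0.5857 -0.1531  0.065 ]
case side [ 0.593  -0.0894  0.065 ]
case side [ 0.6775 -0.1143  0.065 ]
tri 1 [ 0.6684 -0.1633  0.0714] 0.0024316671128778813
tri 2 [ 0.5851 -0.1495  0.0668] 0.0038008435884903306
tri 3 [ 0.5948 -0.085   0.0685] 0.00012818142714980164
tri 0 [ 0.6785 -0.1009  0.0737] 0.006569268294284218
tray ((412.5, 243.0), (56.0, 47.0), 90.0) [ 0.5185 -0.3695  0.03  ]
```

View pics/c.png

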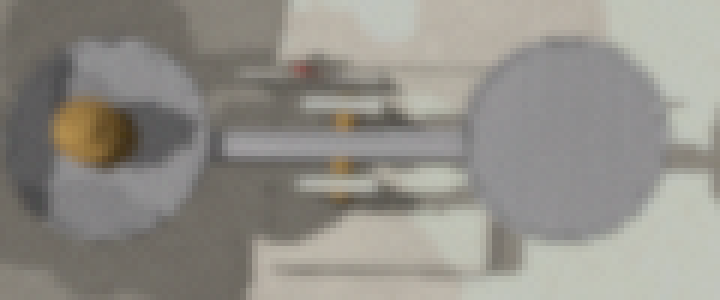

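The crop shows the free pan centred at about (214,213) and the brass weight at (135,211). I'll compute the pan and tray positions and the first move, to cartridge A beside the balance.

```bash
cat >> h.py <<'E'
from scipy.spatial.transform import Rotation as Ro
def go(x,y,z,yaw=None):
    o=get_obs();R=Ro.from_euler('xyz',o["tool_rot"],degrees=True)
    if yaw is not None:
        R2=Ro.from_euler('xyz',[180,0,yaw],degrees=True); print("rotvec first",np.round((R.inv()*R2).as_rotvec(),4)); R=R2
    d=R.inv().apply(np.array([x,y,z])-o["tool_pos"]); print("then shift",np.round(d,4),"rows>=",np.linalg.norm(d)/.0625,"t",o["time_s"])
def st():
    o=get_obs(); print({k:np.round(o[k],4) for k in("time_s","tool_pos","tool_rot","force","grip_width","grasp_force")})
E
python3 - <<'E'
from h import *
T=cam("top");S=cam("side")
print("pan",onz(T,213.8,212.8,.129),onz(S,349.5,302.5,.129))
v=T["color"].max(2)
dk=(cv2.medianBlur(v,3)<80)[220:280,380:440]
for l,s,ce in comps(dk,300):
    r=cv2.minAreaRect((np.argwhere(l)[:,::-1]+[380,220]).astype('f4'));print("tray",r,onz(T,*r[0],.03))
print(onz(T,389,229,.035),onz(T,433,272,.035),onz(T,411,250.5,.035))
for n,p,z in(("spoon",(288,170),.1),("tumbler",(229,272),.1),("mug",(197,273),.09),("jar",(463,238),.1)): print(n,onz(T,*p,z))
go(.4714,.0855,.32,169)
E
```

```text
pan [0.60133507 0.2859941  0.129     ] [0.60241091 0.28978675 0.129     ]
tray ((412.0, 245.0), (50.0, 44.0), 90.0) [ 0.51169003 -0.36771036  0.03      ]
[ 0.56544718 -0.28940212  0.035     ] [ 0.42010435 -0.43598277  0.035     ] [ 0.49240505 -0.36306631  0.035     ]
spoon [0.75140851 0.05198077 0.1       ]
tumbler [0.41322882 0.23748967 0.1       ]
mug [0.40996184 0.34301617 0.09      ]
jar [ 0.52786303 -0.52119231  0.1       ]
rotvec first [-1.000e-04  1.000e-04 -1.678e-01]
then shift [-0.3378 -0.467   0.0846] rows>= 9.32084693928872 t 0.4
```

drive_tool --rows '[0,0,0,0,0,-0.168,1,-0.034,-0.047,0.008,0,0,0,1,-0.034,-0.047,0.008,0,0,0,1,-0.034,-0.047,0.008,0,0,0,1,-0.034,-0.047,0.008,0,0,0,1]'

```text
time_s: 1.02
tool_pos: [0.3272, 0.3961, 0.3728]
tool_rot: [180.0, 0.0, 169.0]
force: [0.9, 0.7, 0.4]
grip_width: 0.0872
grasp_force: 0.0
```

drive_tool --rows '[-0.034,-0.047,0.008,0,0,0,1,-0.034,-0.047,0.008,0,0,0,1,-0.034,-0.047,0.008,0,0,0,1,-0.034,-0.047,0.008,0,0,0,1,-0.034,-0.047,0.008,0,0,0,1]'

```text
time_s: 1.65
tool_pos: [0.4491, 0.133, 0.333]
tool_rot: [179.9, 0.1, 169.0]
force: [0.5, 0.5, -0.5]
grip_width: 0.0871
grasp_force: 0.0
```

drive_tool --rows '[0,0,0,0,0,0,1,0,0,0,0,0,0,1]'

```text
time_s: 1.9
tool_pos: [0.4485, 0.1352, 0.3329]
tool_rot: [180.0, -0.0, 169.0]
force: [-0.3, 0.7, 0.1]
grip_width: 0.0873
grasp_force: 0.0
```

```bash
python3 -c "
from h import *
st();go(.4714,.0855,.230,169)"
```

```text
{'time_s': np.float64(1.9), 'tool_pos': array([0.4485, 0.1352, 0.3329]), 'tool_rot': array([ 1.799533e+02, -3.400000e-03,  1.689955e+02]), 'force': array([-0.2989,  0.7001,  0.1285]), 'grip_width': np.float64(0.0873), 'grasp_force': np.float64(0.0)}
rotvec first [ 0.0008 -0.0001 -0.0001]
then shift [-0.0319 -0.0444  0.1029] rows>= 1.865105263861977 t 1.9
```

drive_tool --rows '[-0.0319,-0.0444,0,0,0,0,1,0,0,0.035,0,0,0,1,0,0,0.034,0,0,0,1,0,0,0.034,0,0,0,1,0,0,0,0,0,0,1]'

```text
time_s: 2.52
tool_pos: [0.4699, 0.0866, 0.2278]
tool_rot: [-179.9, -0.3, 169.2]
force: [-0.0, -0.1, -0.2]
grip_width: 0.0871
grasp_force: 0.0
```

drive_tool --rows '[0,0,0,0,0,0,-1,0,0,0,0,0,0,-1,0,0,0,0,0,0,-1,0,0,0,0,0,0,-1,0,0,0,0,0,0,-1]' --grip_force 15

```text
time_s: 3.15
tool_pos: [0.4716, 0.0851, 0.23]
tool_rot: [180.0, 0.0, 169.0]
force: [0.4, -0.1, 0.2]
grip_width: 0.0453
grasp_force: 0.0
```

drive_tool --rows '[0,0,0,0,0,0,-1,0,0,0,0,0,0,-1,0,0,0,0,0,0,-1]'

```text
time_s: 3.52
tool_pos: [0.4716, 0.0853, 0.23]
tool_rot: [180.0, 0.0, 169.0]
force: [-1.4, 0.6, 2.2]
grip_width: 0.0416
grasp_force: 15.0
```

drive_tool --rows '[0,0,-0.04,0,0,0,-1,0,0,-0.06,0,0,0,-1,0,0,-0.06,0,0,0,-1,0,0,0,0,0,0,-1,0,0,0,0,0,0,-1]'

```text
time_s: 4.15
tool_pos: [0.471, 0.0849, 0.3886]
tool_rot: [-179.9, -0.1, 169.0]
force: [-0.3, 0.2, -3.7]
grip_width: 0.042
grasp_force: 15.0
```

```bash
python3 -c "
from h import *
st();go(.602,.288,.39)"
```

```text
{'time_s': np.float64(4.15), 'tool_pos': array([0.471 , 0.0849, 0.3886]), 'tool_rot': array([-1.799475e+02, -9.680000e-02,  1.690061e+02]), 'force': array([-0.3377,  0.2256, -3.6915]), 'grip_width': np.float64(0.042), 'grasp_force': np.float64(14.9996)}
then shift [-0.0899  0.2243 -0.0018] rows>= 3.8669837187604457 t 4.15
```

drive_tool --rows '[-0.018,0.045,0,0,0,0,-1,-0.018,0.045,0,0,0,0,-1,-0.018,0.045,0,0,0,0,-1,-0.018,0.045,0,0,0,0,-1,-0.018,0.044,0,0,0,0,-1]'

```text
time_s: 4.78
tool_pos: [0.6028, 0.289, 0.3861]
tool_rot: [-179.8, -0.2, 169.0]
force: [1.1, -0.4, -1.9]
grip_width: 0.0418
grasp_force: 15.0
```

drive_tool --rows '[0,0,0.01,0,0,0,-1,0,0,0.008,0,0,0,-1,0,0,0,0,0,0,-1,0,0,0,0,0,0,-1]'

```text
time_s: 5.28
tool_pos: [0.6025, 0.2868, 0.3721]
tool_rot: [180.0, 0.0, 168.9]
force: [0.2, -0.3, -2.1]
grip_width: 0.0421
grasp_force: 15.0
```

```bash
python3 -c "
from h import *
st();go(.602,.288,.359)
S=cam('side');cv2.imwrite('pics/d.png',cv2.resize(S['color'][200:420,260:460],None,fx=2.5,fy=2.5))"
```

```text
{'time_s': np.float64(5.275), 'tool_pos': array([0.6025, 0.2868, 0.3721]), 'tool_rot': array([1.799922e+02, 6.900000e-03, 1.689367e+02]), 'force': array([ 0.1923, -0.3186, -2.0568]), 'grip_width': np.float64(0.0421), 'grasp_force': np.float64(14.9997)}
then shift [0.0007 0.0011 0.0131] rows>= 0.2100294348597768 t 5.275
```

View pics/d.png

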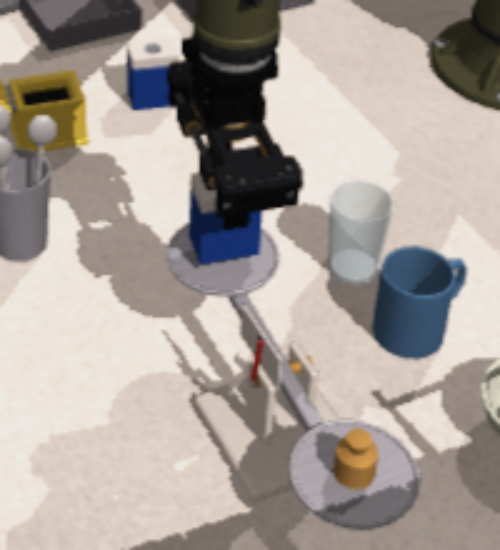

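The cartridge hangs 13 mm above the pan centre (crop ~(225,250)). The brass weight is down. I'll lower it slowly and release.

drive_tool --rows '[0,0,0.005,0,0,0,-1,0,0,0.004,0,0,0,-1,0,0,0.003,0,0,0,-1,0,0,0.002,0,0,0,-1,0,0,0.001,0,0,0,-1]'

```text
time_s: 5.95
tool_pos: [0.6025, 0.2878, 0.3569]
tool_rot: [-180.0, -0.0, 169.0]
force: [-0.1, -1.7, -0.4]
grip_width: 0.0421
grasp_force: 15.0
```

drive_tool --rows '[0,0,0,0,0,0,1,0,0,0,0,0,0,1,0,0,0,0,0,0,1,0,0,0,0,0,0,1,0,0,0,0,0,0,1]'

```text
time_s: 6.58
tool_pos: [0.6026, 0.2879, 0.3568]
tool_rot: [180.0, 0.0, 169.0]
force: [0.3, -0.2, -0.4]
grip_width: 0.0828
grasp_force: 0.0
```

drive_tool --rows '[0,0,-0.04,0,0,0,1,0,0,-0.03,0,0,0,1,0,0,0,0,0,0,1,0,0,0,0,0,0,1,0,0,0,0,0,0,1]'

```text
time_s: 7.2
tool_pos: [0.6022, 0.2879, 0.4251]
tool_rot: [-179.9, -0.1, 169.0]
force: [-0.2, -0.1, -0.1]
grip_width: 0.0868
grasp_force: 0.0
```

drive_tool --rows '[0,0,0,0,0,0,1,0,0,0,0,0,0,1,0,0,0,0,0,0,1]'

```text
time_s: 7.58
tool_pos: [0.6025, 0.2879, 0.4266]
tool_rot: [-180.0, -0.0, 169.0]
force: [0.3, 0.1, -0.5]
grip_width: 0.0867
grasp_force: 0.0
```

```bash
python3 -c "
from h import *
st()
S=cam('side');cv2.imwrite('pics/e.png',cv2.resize(S['color'][200:420,260:460],None,fx=2.5,fy=2.5))"
```

```text
{'time_s': np.float64(7.575), 'tool_pos': array([0.6025, 0.2879, 0.4266]), 'tool_rot': array([-1.799942e+02, -5.100000e-03,  1.690146e+02]), 'force': array([ 0.3309,  0.1194, -0.502 ]), 'grip_width': np.float64(0.0867), 'grasp_force': np.float64(0.0)}
```

View pics/e.png

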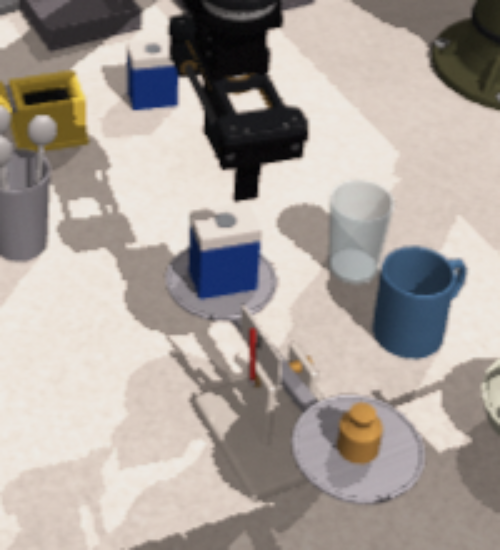

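The pan has sunk under the cartridge (crop ~(222,282)) and the brass pan has risen, so cartridge A is full. I'll locate its cap and regrasp it.

```bash
python3 -c "
from h import *
S=cam('side');st()
g=cv2.cvtColor(S['color'],cv2.COLOR_BGR2GRAY)
print(onz(S,260+226/2.5-.5,200+220/2.5-.5,.175))
go(.6025,.288,.325)"
```

```text
{'time_s': np.float64(7.675), 'tool_pos': array([0.6025, 0.2879, 0.4268]), 'tool_rot': array([1.799948e+02, 5.300000e-03, 1.690126e+02]), 'force': array([-1.0992, -0.4051, -0.1495]), 'grip_width': np.float64(0.0872), 'grasp_force': np.float64(0.0)}
[0.60131649 0.28587022 0.175     ]
then shift [1.000e-04 1.000e-04 1.018e-01] rows>= 1.6283844086903698 t 7.675
```

drive_tool --rows '[0,0,0.04,0,0,0,1,0,0,0.04,0,0,0,1,0,0,0.02,0,0,0,1,0,0,0.001,0,0,0,1,0,0,0,0,0,0,1]'

```text
time_s: 8.3
tool_pos: [0.6032, 0.2881, 0.3275]
tool_rot: [179.9, 0.1, 169.0]
force: [0.6, 1.0, 1.1]
grip_width: 0.0871
grasp_force: 0.0
```

drive_tool --rows '[0,0,0,0,0,0,-1,0,0,0,0,0,0,-1,0,0,0,0,0,0,-1,0,0,0,0,0,0,-1,0,0,0,0,0,0,-1]' --grip_force 15

```text
time_s: 8.93
tool_pos: [0.6025, 0.2879, 0.3258]
tool_rot: [180.0, 0.0, 169.0]
force: [0.1, 0.0, 1.0]
grip_width: 0.0447
grasp_force: 0.0
```

drive_tool --rows '[0,0,0,0,0,0,-1,0,0,0,0,0,0,-1,0,0,0,0,0,0,-1]' --grip_force 20

```text
time_s: 9.3
tool_pos: [0.6025, 0.2879, 0.3258]
tool_rot: [180.0, 0.0, 169.0]
force: [-0.3, 0.8, -0.7]
grip_width: 0.042
grasp_force: 20.0
```

drive_tool --rows '[0,0,-0.02,0,0,0,-1,0,0,-0.04,0,0,0,-1,0,0,-0.05,0,0,0,-1,0,0,0,0,0,0,-1,0,0,0,0,0,0,-1]'

```text
time_s: 9.93
tool_pos: [0.6023, 0.2877, 0.4358]
tool_rot: [-180.0, -0.0, 169.0]
force: [-0.8, -1.1, -2.8]
grip_width: 0.0421
grasp_force: 20.0
```

```bash
python3 -c "
from h import *
st();go(.6317,-.1246,.435,170)"
```

```text
{'time_s': np.float64(9.925), 'tool_pos': array([0.6023, 0.2877, 0.4358]), 'tool_rot': array([-1.799963e+02, -1.300000e-02,  1.690033e+02]), 'force': array([-0.7538, -1.111 , -2.7918]), 'grip_width': np.float64(0.0421), 'grasp_force': np.float64(19.9997)}
rotvec first [-0.0001 -0.0002 -0.0174]
then shift [-0.1005 -0.4009  0.0008] rows>= 6.613404384006937 t 9.925
```

drive_tool --rows '[-0.0126,-0.0501,0,0,0,-0.0174,-1,-0.0126,-0.0501,0,0,0,0,-1,-0.0126,-0.0501,0,0,0,0,-1,-0.0126,-0.0501,0,0,0,0,-1,-0.0126,-0.0501,0,0,0,0,-1]'

```text
time_s: 10.55
tool_pos: [0.6196, 0.0286, 0.4338]
tool_rot: [-179.9, -0.2, 170.0]
force: [0.3, 0.2, -1.9]
grip_width: 0.0417
grasp_force: 20.0
```

drive_tool --rows '[-0.0126,-0.0501,0,0,0,0,-1,-0.0126,-0.0501,0,0,0,0,-1,-0.0126,-0.0501,0,0,0,0,-1,0,0,0,0,0,0,-1,0,0,0,0,0,0,-1]'

```text
time_s: 11.18
tool_pos: [0.6311, -0.124, 0.4341]
tool_rot: [180.0, -0.2, 170.0]
force: [-0.1, 0.5, -2.9]
grip_width: 0.0417
grasp_force: 20.0
```

```bash
python3 -c "
from h import *
st();go(.6317,-.1246,.312,170)"
```

```text
{'time_s': np.float64(11.175), 'tool_pos': array([ 0.6311, -0.124 ,  0.4341]), 'tool_rot': array([ 1.799575e+02, -1.773000e-01,  1.699886e+02]), 'force': array([-0.1298,  0.4753, -2.8724]), 'grip_width': np.float64(0.0417), 'grasp_force': np.float64(20.0)}
rotvec first [ 0.0007 -0.0031 -0.0002]
then shift [-0.0007 -0.0005  0.1221] rows>= 1.9529253712069312 t 11.175
```

drive_tool --rows '[0,0,0.05,0,0,0,-1,0,0,0.045,0,0,0,-1,0,0,0.027,0,0,0,-1,0,0,0,0,0,0,-1,0,0,0,0,0,0,-1]'

```text
time_s: 11.8
tool_pos: [0.632, -0.1233, 0.3149]
tool_rot: [180.0, 0.1, 170.1]
force: [1.0, 0.1, -1.2]
grip_width: 0.0418
grasp_force: 20.0
```

```bash
python3 -c "
from h import *
st();go(.6317,-.1246,.302,170)
S=cam('side');cv2.imwrite('pics/f.png',cv2.resize(S['color'][180:280,220:340],None,fx=6,fy=6,interpolation=cv2.INTER_CUBIC))"
```

```text
{'time_s': np.float64(11.8), 'tool_pos': array([ 0.632 , -0.1233,  0.3149]), 'tool_rot': array([1.799714e+02, 8.600000e-02, 1.701055e+02]), 'force': array([ 1.0015,  0.1173, -1.1922]), 'grip_width': np.float64(0.0418), 'grasp_force': np.float64(19.9998)}
rotvec first [0.0005 0.0015 0.0018]
then shift [ 0.0001 -0.0013  0.0129] rows>= 0.20724811403913024 t 11.8
```

View pics/f.png

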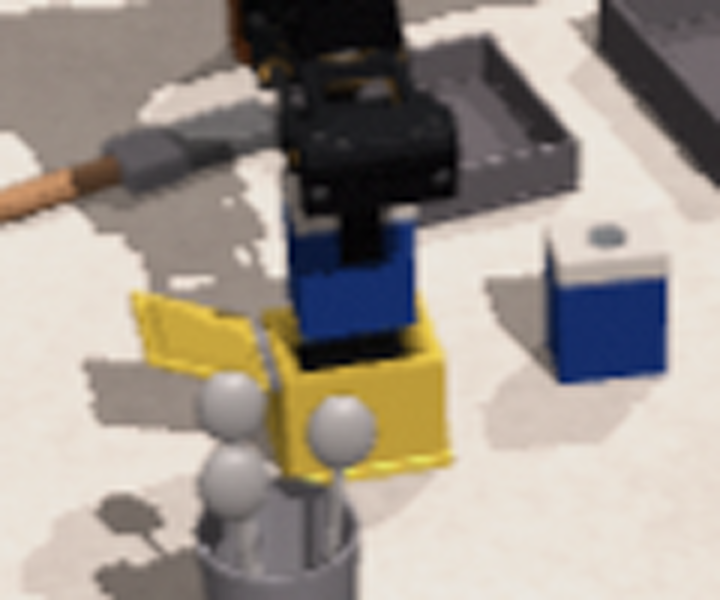

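The cartridge hangs centred over the pocket. Its lower front edge runs (303,340)–(415,328) in the crop, and the case's front rim runs (283,378)–(443,350).

```bash
python3 -c "
from h import *
S=cam('side');P=lambda x,y:(220+x/6-.5,180+y/6-.5)
a=[onz(S,*P(*p),.085) for p in((303,340),(415,328))]
b=[onz(S,*P(*p),.067) for p in((283,378),(443,350))]
a=np.array(a);b=np.array(b);print(a,b)
r=np.radians(-10);ex=np.array([np.cos(r),np.sin(r),0]);ey=np.array([-np.sin(r),np.cos(r),0])
print('cart x,y',a@ex,a@ey,'rim',b@ex,b@ey, 'centre dx',a.mean(0)@ex-b.mean(0)@ex,'dy (want -.012)',a.mean(0)@ey-b.mean(0)@ey)
st()"
```

```text
[[ 0.66431543 -0.1109334   0.085     ]
 [ 0.60869801 -0.09705258  0.085     ]] [[ 0.67724282 -0.10787653  0.067     ]
 [ 0.59396554 -0.09641965  0.067     ]]
cart x,y [0.67348637 0.61630352] [0.00610909 0.01012117] rim [0.68568654 0.60168497] [0.01136434 0.00818621] centre dx 0.0012091879637351477 dy (want -.012) -0.0016601464133661897
{'time_s': np.float64(11.9), 'tool_pos': array([ 0.6321, -0.124 ,  0.3157]), 'tool_rot': array([1.799698e+02, 1.776000e-01, 1.700559e+02]), 'force': array([ 0.1647, -0.382 , -1.8235]), 'grip_width': np.float64(0.0421), 'grasp_force': np.float64(19.9997)}
```

The oblique side-view rim picks are poor (±1 px is about 4 mm). I'll use cross-profiles from the clean top picture instead.

```bash
python3 -c "
from h import *
T=cam('top');im=cv2.imread('pics/top0.png').astype('f4')
M=np.array(T['cam_to_world']);f=240/np.tan(np.radians(T['fov_y'])/2)
def pix(p):
    q=(np.asarray(p)-M[:3,3])@M[:3,:3]; return np.stack([T['cx']-f*q[...,0]/q[...,2],T['cy']+f*q[...,1]/q[...,2]],-1)
r=np.radians(-10);ex=np.array([np.cos(r),np.sin(r),0]);ey=np.array([-np.sin(r),np.cos(r),0]);c=np.array([.6317,-.1246,.067])
u=np.arange(-.046,.047,.002)
def prof(e1,e2,w):
    g=c+u[:,None,None]*e1+w[None,:,None]*e2; p=pix(g).astype('f4'); v=cv2.remap(im,p[...,0],p[...,1],cv2.INTER_LINEAR); return v.mean(1)
for n,a,b,w in(('y',ey,ex,np.arange(-.02,.021,.004)),('x',ex,ey,np.arange(-.01,.011,.004))):
    v=prof(a,b,w); print(n,'  '.join(f'{int(round(x*1000))}:{int(q[0])},{int(q[2])}' for x,q in zip(u,v)))
"
```

```text
y -46:87,98  -44:88,98  -42:88,98  -40:86,98  -38:83,99  -36:76,103  -34:69,112  -32:62,121  -30:57,129  -28:54,132  -26:51,130  -24:46,122  -22:39,107  -20:30,86  -18:22,62  -16:17,40  -14:14,24  -12:13,17  -10:13,14  -8:13,14  -6:12,13  -4:12,13  -2:12,13  0:11,12  2:11,11  4:12,12  6:12,13  8:12,13  10:12,13  12:12,14  14:11,18  16:12,29  18:16,46  20:22,65  22:29,82  24:36,99  26:43,113  28:50,123  30:57,130  32:67,132  34:80,132  36:95,131  38:107,130  40:114,131  42:117,131  44:119,132  46:119,132
x -46:30,88  -44:34,96  -42:42,110  -40:48,121  -38:49,124  -36:47,119  -34:40,105  -32:31,84  -30:22,60  -28:17,39  -26:14,23  -24:13,15  -22:12,12  -20:12,13  -18:12,13  -16:12,12  -14:13,12  -12:12,12  -10:12,12  -8:12,12  -6:12,12  -4:13,13  -2:13,13  0:13,13  2:12,13  4:12,12  6:12,13  8:12,13  10:12,13  12:12,12  14:11,12  16:11,12  18:11,12  20:12,17  22:13,26  24:16,41  26:21,60  28:28,81  30:36,101  32:44,118  34:49,127  36:53,131  38:58,130  40:65,123  42:74,114  44:82,107  46:82,104
```

Profiles put the pocket centre at about (0.6315, -0.1248), within 1 mm of the estimate. I'll correct by that and lower stepwise, watching the force.

drive_tool --rows '[0.0005,-0.0008,0.006,0,0,0,-1,0,0,0.006,0,0,0,-1,0,0,0.004,0,0,0,-1,0,0,0.003,0,0,0,-1,0,0,0,0,0,0,-1]'

```text
time_s: 12.58
tool_pos: [0.6318, -0.1253, 0.2966]
tool_rot: [180.0, 0.3, 170.0]
force: [1.5, -1.2, 3.2]
grip_width: 0.0421
grasp_force: 20.0
```

drive_tool --rows '[0,0,0.002,0,0,0,-1,0,0,0.002,0,0,0,-1,0,0,0,0,0,0,-1]'

```text
time_s: 12.95
tool_pos: [0.6332, -0.1256, 0.2946]
tool_rot: [180.0, 0.6, 170.0]
force: [4.9, -1.1, 9.6]
grip_width: 0.042
grasp_force: 20.0
```

The push is +x (bevel contact on the near side). I'll back up a little and shift +x.

drive_tool --rows '[-0.001,0,-0.002,0,0,0,-1,-0.0015,-0.0005,0,0,0,0,-1,0,0,0,0,0,0,-1]'

```text
time_s: 13.32
tool_pos: [0.634, -0.1259, 0.2943]
tool_rot: [179.9, 0.2, 170.0]
force: [3.1, 0.9, 6.6]
grip_width: 0.0417
grasp_force: 20.0
```

drive_tool --rows '[0,0,0.002,0,0,0,-1,0,0,0.001,0,0,0,-1,0,0,0,0,0,0,-1]'

```text
time_s: 13.7
tool_pos: [0.635, -0.1261, 0.2926]
tool_rot: [179.9, 0.4, 170.0]
force: [5.1, 0.4, 9.7]
grip_width: 0.0416
grasp_force: 20.0
```

drive_tool --rows '[-0.0015,0,-0.001,0,0,0,-1,-0.001,0,0,0,0,0,-1,0,0,0,0,0,0,-1]'

```text
time_s: 14.08
tool_pos: [0.6364, -0.1263, 0.2922]
tool_rot: [180.0, 0.2, 170.0]
force: [2.7, 0.2, 7.1]
grip_width: 0.0419
grasp_force: 20.0
```

drive_tool --rows '[0,0,0.001,0,0,0,-1,0,0,0.001,0,0,0,-1,0,0,0,0,0,0,-1]'

```text
time_s: 14.45
tool_pos: [0.6372, -0.1264, 0.2911]
tool_rot: [180.0, 0.3, 170.0]
force: [3.4, 0.2, 8.4]
grip_width: 0.0417
grasp_force: 20.0
```

drive_tool --rows '[-0.0015,0,0,0,0,0,-1,-0.001,0,0,0,0,0,-1,0,0,0,0,0,0,-1]'

```text
time_s: 14.82
tool_pos: [0.6389, -0.1267, 0.2901]
tool_rot: [180.0, 0.2, 170.0]
force: [2.3, -0.1, 6.2]
grip_width: 0.0422
grasp_force: 20.0
```

drive_tool --rows '[0,0,0.001,0,0,0,-1,0,0,0.001,0,0,0,-1,0,0,0,0,0,0,-1]'

```text
time_s: 15.2
tool_pos: [0.6396, -0.1268, 0.2889]
tool_rot: [180.0, 0.3, 170.0]
force: [3.6, 0.2, 7.6]
grip_width: 0.0419
grasp_force: 20.0
```

```bash
python3 -c "
from h import *
st()
S=cam('side');T=cam('top')
a=cv2.resize(S['color'][185:285,235:315],None,fx=5,fy=5,interpolation=cv2.INTER_CUBIC)
b=cv2.resize(T['color'][165:265,300:380],None,fx=5,fy=5,interpolation=cv2.INTER_CUBIC)
cv2.imwrite('pics/g.png',np.hstack([a,np.clip(b*1.5,0,255).astype('u1')])[:, :800])"
```

```text
{'time_s': np.float64(15.2), 'tool_pos': array([ 0.6396, -0.1268,  0.2889]), 'tool_rot': array([179.9553,   0.3267, 170.0292]), 'force': array([3.6184, 0.1834, 7.5573]), 'grip_width': np.float64(0.0419), 'grasp_force': np.float64(20.001)}
```

View pics/g.png

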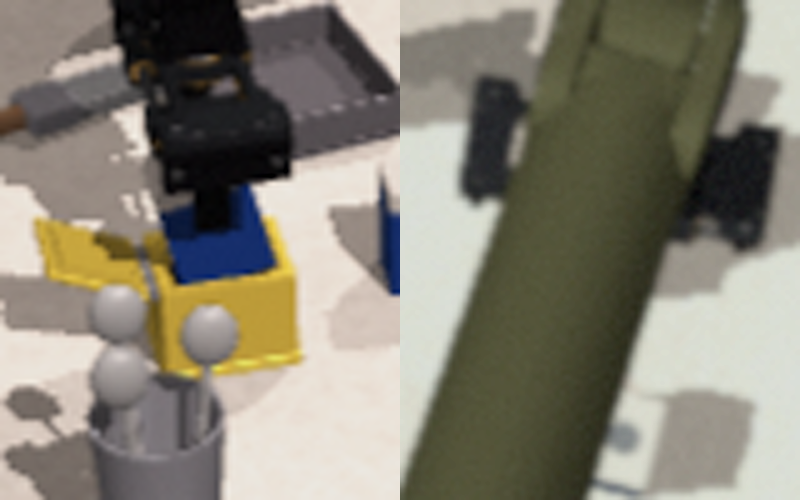

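The cartridge is partly in, but tilted a few degrees in the grip with its bottom toward -x. Rather than force it, I'll lift out, set it upright on the worktop and regrasp more firmly.

drive_tool --rows '[0,0,-0.01,0,0,0,-1,0,0,-0.02,0,0,0,-1,0,0,-0.03,0,0,0,-1,0,0,-0.03,0,0,0,-1,0,0,0,0,0,0,-1]'

```text
time_s: 15.92
tool_pos: [0.6384, -0.1274, 0.3797]
tool_rot: [180.0, 0.3, 170.0]
force: [-0.1, 0.2, -1.8]
grip_width: 0.0421
grasp_force: 20.0
```

```bash
cat >> h.py <<'E'
def tilt(c,u0,u1,v0,v1):
    """edges of the front (+y) blue face in the side view: bottom line and left/right edge lines, with residual to vertical"""
    hsv=cv2.cvtColor(c["color"],cv2.COLOR_BGR2HSV); m=cv2.inRange(hsv,(105,150,30),(130,255,255))>0
    m2=np.zeros_like(m); m2[v0:v1,u0:u1]=m[v0:v1,u0:u1]
    l,s,ce=max(comps(m2,50),key=lambda q:q[1][4]); return l,s
E
python3 -c "
from h import *
st();go(.4714,.0855,.38,169)
S=cam('side');l,s=tilt(S,230,320,150,290);print(s)
for v in range(s[1],s[1]+s[3]): 
    c=np.nonzero(l[v])[0]; print(v,c.min(),c.max(),end='; ')
print()
for u in range(s[0],s[0]+s[2]): print(u,np.nonzero(l[:,u])[0].max(),end='; ')
"
```

```text
{'time_s': np.float64(15.925), 'tool_pos': array([ 0.6384, -0.1274,  0.3797]), 'tool_rot': array([179.9848,   0.2593, 169.9917]), 'force': array([-0.1257,  0.1982, -1.7525]), 'grip_width': np.float64(0.0421), 'grasp_force': np.float64(19.9997)}
rotvec first [0.0003 0.0045 0.0173]
then shift [ 0.2046  0.1772 -0.0003] rows>= 4.329875085189105 t 15.925
[266 197  23  22 286]
197 282 284; 198 280 284; 199 280 284; 200 280 284; 201 270 285; 202 267 285; 203 266 285; 204 267 286; 205 267 286; 206 267 286; 207 268 287; 208 268 287; 209 268 287; 210 269 288; 211 269 288; 212 269 288; 213 270 288; 214 270 285; 215 270 282; 216 271 279; 217 271 276; 218 271 272; 
266 203; 267 206; 268 209; 269 212; 270 215; 271 218; 272 218; 273 217; 274 217; 275 217; 276 217; 277 216; 278 216; 279 216; 280 215; 281 215; 282 215; 283 214; 284 214; 285 214; 286 213; 287 213; 288 213;
```

Tilt is about 9° (low corner on +x). I'll set it down at its old spot.

drive_tool --rows '[0.041,0.0354,0,0,0,0.0173,-1,0.041,0.0354,0,0,0,0,-1,0.041,0.0354,0,0,0,0,-1,0.041,0.0354,0,0,0,0,-1,0.041,0.0354,0,0,0,0,-1]'

```text
time_s: 16.6
tool_pos: [0.4677, 0.0866, 0.3749]
tool_rot: [-179.9, -0.2, 169.0]
force: [0.8, 1.3, -2.7]
grip_width: 0.0418
grasp_force: 20.0
```

drive_tool --rows '[0,0,0.05,0,0,0,-1,0,0,0.05,0,0,0,-1,0,0,0.03,0,0,0,-1,0,0,0.008,0,0,0,-1,0,0,0,0,0,0,-1]'

```text
time_s: 17.23
tool_pos: [0.4695, 0.0852, 0.2384]
tool_rot: [-180.0, -0.1, 169.0]
force: [-0.2, 1.4, -2.0]
grip_width: 0.0423
grasp_force: 20.0
```

drive_tool --rows '[0,0,0.004,0,0,0,-1,0,0,0.004,0,0,0,-1,0,0,0,0,0,0,-1]' --grip_force 8

```text
time_s: 17.6
tool_pos: [0.4704, 0.0856, 0.2323]
tool_rot: [179.9, 0.1, 169.0]
force: [-1.4, -0.7, 4.0]
grip_width: 0.0421
grasp_force: 8.0
```

drive_tool --rows '[0,0,0.002,0,0,0,-1,0,0,0,0,0,0,-1]' --grip_force 4

```text
time_s: 17.85
tool_pos: [0.4702, 0.0856, 0.2298]
tool_rot: [179.9, 0.1, 169.0]
force: [-1.3, 0.3, 5.2]
grip_width: 0.0422
grasp_force: 4.0
```

drive_tool --rows '[0,0,0,0,0,0,0.5,0,0,0,0,0,0,0.5,0,0,0,0,0,0,1,0,0,0,0,0,0,1,0,0,0,0,0,0,1]'

```text
time_s: 18.48
tool_pos: [0.4698, 0.0853, 0.2287]
tool_rot: [180.0, 0.0, 169.0]
force: [0.2, -0.6, 0.6]
grip_width: 0.0827
grasp_force: 0.0
```

drive_tool --rows '[0,0,-0.05,0,0,0,1,0,0,-0.05,0,0,0,1,0,0.06,0,0,0,0,1,0,0.06,0,0,0,0,1,0,0.06,0,0,0,0,1]'

```text
time_s: 19.1
tool_pos: [0.5043, 0.2637, 0.3292]
tool_rot: [180.0, 0.0, 169.0]
force: [0.4, -0.2, 0.2]
grip_width: 0.0867
grasp_force: 0.0
```

```bash
python3 - <<'E'
from h import *
T=cam("top");S=cam("side");st()
S_ray=None
cv2.imwrite('pics/h.png',np.hstack([cv2.resize(S['color'][225:295,320:400],(400,350)),cv2.resize(T['color'][225:295,240:320],(400,350))]))
l,s=tilt(S,320,390,230,295);print(s)
for v in range(s[1],s[1]+s[3],3):
    c=np.nonzero(l[v])[0]; print(v,c.min(),c.max(),end='; ')
for u in range(s[0],s[0]+s[2],2): print(u,np.nonzero(l[:,u])[0].max(),end='; ')
E
```

```text
{'time_s': np.float64(19.2), 'tool_pos': array([0.5028, 0.2699, 0.3283]), 'tool_rot': array([ 1.798004e+02, -4.900000e-02,  1.695911e+02]), 'force': array([-0.9838,  0.0762, -0.4025]), 'grip_width': np.float64(0.0869), 'grasp_force': np.float64(0.0)}
[349 262  24  21 344]
262 350 350; 265 350 371; 268 349 371; 271 349 372; 274 349 371; 277 350 370; 280 352 370; 349 274; 351 279; 353 282; 355 282; 357 282; 359 281; 361 281; 363 281; 365 280; 367 280; 369 280; 371 275;
```

View pics/h.png

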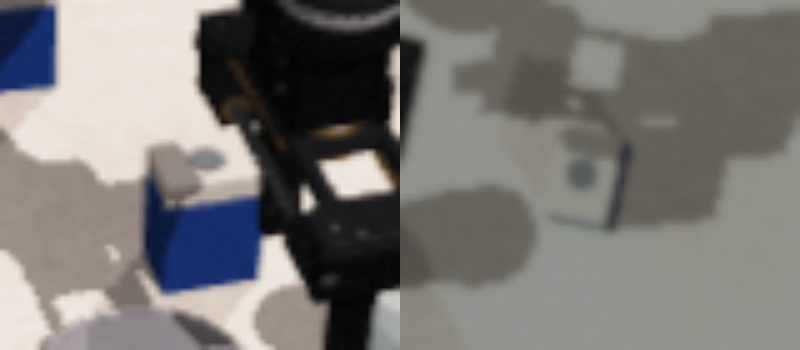

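The cartridge stands upright again (last picture), with its cap dot at top (275.9,259.3) and side (360.9,256.3).

```bash
cat >> h.py <<'E'
def dot(c,u,v):
    g=cv2.cvtColor(c["color"],cv2.COLOR_BGR2GRAY).astype(float);u0,v0=int(round(u)),int(round(v));r=5
    w=g[v0-r:v0+r+1,u0-r:u0+r+1]; yy,xx=np.mgrid[-r:r+1,-r:r+1]
    W=np.clip(np.percentile(w,75)-15-w,0,None)*(xx**2+yy**2<=14); return u0+(W*xx).sum()/W.sum(),v0+(W*yy).sum()/W.sum()
E
python3 - <<'E'
from h import *
T=cam("top");S=cam("side")
t=dot(T,275.9,259.3);s=dot(S,360.9,256.3);print(t,s,*tri(T,t,S,s),onz(T,*t,.08),onz(S,*s,.08))
t=(275.9,259.3);s=(360.9,256.3);print(*tri(T,t,S,s),onz(T,*t,.08),onz(S,*s,.08))
l,q=tilt(S,320,390,230,295)
u=np.arange(354,369);b=[np.nonzero(l[:,x])[0].max()+.5 for x in u];d=np.polyfit(u,b,1)
e=onz(S,354,np.polyval(d,354),0)-onz(S,368,np.polyval(d,368),0);print("yaw",np.degrees(np.arctan2(e[1],e[0])))
st()
E
```

```text
(np.float64(276.03436807095346), np.float64(258.77272727272725)) (np.float64(360.78588690188496), np.float64(256.58482358627356)) [0.45820987 0.08841253 0.08160661] 6.201916352667423e-05 [0.45836351 0.08855038 0.08      ] [0.4571348  0.08667738 0.08      ]
[0.45704256 0.08839324 0.08218371] 0.0013702563620003158 [0.45662903 0.0889616  0.08      ] [0.45619056 0.08563812 0.08      ]
yaw -10.57964384064221
{'time_s': np.float64(19.3), 'tool_pos': array([0.5038, 0.2632, 0.3281]), 'tool_rot': array([-1.799282e+02, -3.100000e-02,  1.691786e+02]), 'force': array([ 0.0964, -2.0089, -0.109 ]), 'grip_width': np.float64(0.087), 'grasp_force': np.float64(0.0)}
```

I'll regrasp across the 60 mm faces, so x misfit can't pivot the cartridge. First the quarter turn, over clear space.

drive_tool --rows '[0,-0.03,0,0,0,0,1,0,0,0,0,0,0.174,1,0,0,0,0,0,0.174,1,0,0,0,0,0,0.174,1,0,0,0,0,0,0.174,1]'

```text
time_s: 19.92
tool_pos: [0.4985, 0.2303, 0.3289]
tool_rot: [-180.0, 0.0, 128.6]
force: [-0.4, -0.9, 0.3]
grip_width: 0.0871
grasp_force: 0.0
```

drive_tool --rows '[0,0,0,0,0,0.174,1,0,0,0,0,0,0.174,1,0,0,0,0,0,0.174,1,0,0,0,0,0,0.174,1,0,0,0,0,0,0.174,1]'

```text
time_s: 20.55
tool_pos: [0.4985, 0.2303, 0.3288]
tool_rot: [-180.0, 0.0, 78.8]
force: [-0.6, -0.5, -0.6]
grip_width: 0.0871
grasp_force: 0.0
```

drive_tool --rows '[0,0,0,0,0,0,1]'

```text
time_s: 20.68
tool_pos: [0.4985, 0.2307, 0.3289]
tool_rot: [180.0, 0.0, 79.3]
force: [-0.3, -0.3, -0.0]
grip_width: 0.0869
grasp_force: 0.0
```

```bash
python3 -c "
from h import *
st();print(get_obs()['qpos']);go(.4578,.0875,.3,79.4)"
```

```text
{'time_s': np.float64(20.675), 'tool_pos': array([0.4985, 0.2307, 0.3289]), 'tool_rot': array([1.799972e+02, 1.590000e-02, 7.925210e+01]), 'force': array([-0.3107, -0.3091, -0.0034]), 'grip_width': np.float64(0.0869), 'grasp_force': np.float64(0.0)}
[-46.73395472   9.19811653  21.07148351 103.9695153   -3.55119314
  67.48418148 -35.29617335]
rotvec first [ 0.      0.0003 -0.0026]
then shift [-0.1483 -0.0137  0.0289] rows>= 2.4268433004688443 t 20.675
```

drive_tool --rows '[-0.0494,-0.0046,0.0096,0,0,0,1,-0.0494,-0.0046,0.0096,0,0,0,1,-0.0495,-0.0045,0.0097,0,0,0,1,0,0,0,0,0,0,1,0,0,0,0,0,0,1]'

```text
time_s: 21.3
tool_pos: [0.4574, 0.0892, 0.3002]
tool_rot: [180.0, -0.1, 79.3]
force: [0.2, -0.9, -0.1]
grip_width: 0.0872
grasp_force: 0.0
```

```bash
python3 -c "
from h import *
st();go(.4578,.0875,.230,79.4)"
```

```text
{'time_s': np.float64(21.3), 'tool_pos': array([0.4574, 0.0892, 0.3002]), 'tool_rot': array([ 1.799661e+02, -6.710000e-02,  7.934510e+01]), 'force': array([ 0.1885, -0.8929, -0.1435]), 'grip_width': np.float64(0.0872), 'grasp_force': np.float64(0.0)}
rotvec first [ 0.0006 -0.0012 -0.001 ]
then shift [-0.0016  0.0007  0.0702] rows>= 1.1238678701343567 t 21.3
```

drive_tool --rows '[-0.0012,0.0005,0.03,0,0,0,1,0,0,0.03,0,0,0,1,0,0,0.01,0,0,0,1,0,0,0,0,0,0,-1,0,0,0,0,0,0,-1]' --grip_force 10

```text
time_s: 21.92
tool_pos: [0.4583, 0.0886, 0.2309]
tool_rot: [179.9, -0.1, 79.3]
force: [0.2, -0.1, 0.2]
grip_width: 0.0743
grasp_force: 0.0
```

drive_tool --rows '[0,0,0,0,0,0,-1,0,0,0,0,0,0,-1,0,0,0,0,0,0,-1]'

```text
time_s: 22.3
tool_pos: [0.4581, 0.0883, 0.2307]
tool_rot: [179.9, -0.1, 79.3]
force: [0.2, 0.3, 4.3]
grip_width: 0.0599
grasp_force: 10.0
```

drive_tool --rows '[0,0,0,0,0,0,-1,0,0,0,0,0,0,-1]' --grip_force 40

```text
time_s: 22.55
tool_pos: [0.4581, 0.0883, 0.2307]
tool_rot: [179.9, -0.1, 79.3]
force: [-0.2, -0.2, 5.7]
grip_width: 0.0599
grasp_force: 40.0
```

drive_tool --rows '[0,0,-0.02,0,0,0,-1,0,0,-0.05,0,0,0,-1,0,0,-0.05,0,0,0,-1,0,0,0,0,0,0,-1]'

```text
time_s: 23.05
tool_pos: [0.4588, 0.0882, 0.3532]
tool_rot: [179.7, -0.2, 79.3]
force: [0.5, 0.7, -2.3]
grip_width: 0.0595
grasp_force: 40.0
```

```bash
python3 -c "
from h import *
st();go(.6317,-.1248,.35,80)"
```

```text
{'time_s': np.float64(23.05), 'tool_pos': array([0.4588, 0.0882, 0.3532]), 'tool_rot': array([179.6603,  -0.2418,  79.2904]), 'force': array([ 0.4702,  0.6815, -2.2841]), 'grip_width': np.float64(0.0595), 'grasp_force': np.float64(39.9992)}
rotvec first [ 0.006  -0.0042 -0.0124]
then shift [-0.1798  0.2073  0.0032] rows>= 4.390024743729876 t 23.05
```

drive_tool --rows '[0,0,0,0,0,-0.0124,-1,-0.045,0.0518,0,0,0,0,-1,-0.045,0.0518,0,0,0,0,-1,-0.045,0.0518,0,0,0,0,-1,-0.0448,0.0518,0,0,0,0,-1]'

```text
time_s: 23.68
tool_pos: [0.6156, -0.1071, 0.3472]
tool_rot: [-179.8, 0.0, 80.1]
force: [0.4, 0.9, -2.4]
grip_width: 0.0596
grasp_force: 40.0
```

drive_tool --rows '[0,0,0,0,0,0,-1,0,0,0,0,0,0,-1]'

```text
time_s: 23.92
tool_pos: [0.6144, -0.1056, 0.3472]
tool_rot: [-179.7, 0.0, 80.0]
force: [-0.9, 1.2, -2.0]
grip_width: 0.06
grasp_force: 40.0
```

```bash
python3 -c "
from h import *
st();go(.6317,-.1248,.304,80)
S=cam('side');l,s=tilt(S,230,320,150,290);print(s)
for v in range(s[1],s[1]+s[3],2): 
    c=np.nonzero(l[v])[0]; print(v,c.min(),c.max(),end='; ')
print()
for u in range(s[0],s[0]+s[2]): print(u,np.nonzero(l[:,u])[0].max(),end='; ')
"
```

```text
{'time_s': np.float64(23.925), 'tool_pos': array([ 0.6144, -0.1056,  0.3472]), 'tool_rot': array([-1.797201e+02,  3.090000e-02,  7.997360e+01]), 'force': array([-0.9403,  1.165 , -1.9702]), 'grip_width': np.float64(0.06), 'grasp_force': np.float64(39.9997)}
rotvec first [-0.0049  0.0005 -0.0005]
then shift [-0.0159  0.0203  0.0432] rows>= 0.8050791721839523 t 23.925
[276 210  22  19 346]
210 292 297; 212 276 296; 214 276 296; 216 276 296; 218 276 296; 220 276 296; 222 277 296; 224 277 296; 226 278 296; 228 279 284; 
276 221; 277 224; 278 227; 279 228; 280 228; 281 228; 282 228; 283 228; 284 228; 285 227; 286 227; 287 227; 288 227; 289 227; 290 227; 291 227; 292 226; 293 226; 294 226; 295 226; 296 226; 297 210;
```

drive_tool --rows '[-0.0159,0.0203,0,-0.004,0,0,-1,0,0,0.025,0,0,0,-1,0,0,0,0,0,0,-1,0,0,0,0,0,0,-1]'

```text
time_s: 24.48
tool_pos: [0.6323, -0.1238, 0.3255]
tool_rot: [179.8, -0.1, 80.1]
force: [-0.1, 0.7, -2.7]
grip_width: 0.0595
grasp_force: 40.0
```

```bash
cat >> h.py <<'E'
def pix(c,p):
    M=np.array(c["cam_to_world"]);f=240/np.tan(np.radians(c["fov_y"])/2)
    q=(np.asarray(p)-M[:3,3])@M[:3,:3]; return np.array([c['cx']-f*q[0]/q[2],c['cy']+f*q[1]/q[2]])
E
python3 -c "
from h import *
S=cam('side');st();go(.6317,-.1248,.304,80);o=get_obs()
l,s=tilt(S,230,320,150,290);print(s)
for v in range(s[1],s[1]+s[3],2): 
    c=np.nonzero(l[v])[0]; print(v,c.min(),c.max(),end='; ')
print()
for u in range(s[0],s[0]+s[2]): print(u,np.nonzero(l[:,u])[0].max(),end='; ')
r=np.radians(-10);ex=np.array([np.cos(r),np.sin(r),0]);ey=np.array([-np.sin(r),np.cos(r),0])
p=o['tool_pos']-[0,0,.2307]
for z in(0,.068):print(pix(S,p+.03*ex+.021*ey+[0,0,z]),pix(S,p-.03*ex+.021*ey+[0,0,z]))
"
```

```text
{'time_s': np.float64(24.525), 'tool_pos': array([ 0.6325, -0.1241,  0.3259]), 'tool_rot': array([ 1.79703e+02, -6.21000e-02,  8.00963e+01]), 'force': array([ 1.1467, -0.8417, -2.5677]), 'grip_width': np.float64(0.0598), 'grasp_force': np.float64(39.9995)}
rotvec first [ 0.0052 -0.0011  0.0017]
then shift [-0.0008 -0.0007  0.0219] rows>= 0.35067964122109846 t 24.525
[268 214  22  20 337]
214 288 289; 216 273 288; 218 268 288; 220 268 288; 222 268 288; 224 268 288; 226 269 288; 228 269 288; 230 270 288; 232 271 278; 
268 224; 269 228; 270 231; 271 233; 272 232; 273 232; 274 232; 275 232; 276 232; 277 232; 278 232; 279 231; 280 231; 281 231; 282 231; 283 231; 284 231; 285 230; 286 230; 287 230; 288 230; 289 215; [269.66841375 233.96179944] [289.05886696 231.08902317]
[268.50273044 215.30641864] [288.40263291 212.5176063 ]
```

Upright and aligned (predicted vs seen edges agree within 0.5 px). Lowering stepwise.

drive_tool --rows '[-0.0006,-0.0006,0.01,0.004,0,0,-1,0,0,0.01,0,0,0,-1,0,0,0,0,0,0,-1,0,0,0,0,0,0,-1]'

```text
time_s: 25.02
tool_pos: [0.6318, -0.1257, 0.3048]
tool_rot: [-180.0, 0.0, 80.0]
force: [0.2, -0.1, -2.1]
grip_width: 0.0596
grasp_force: 40.0
```

drive_tool --rows '[0,0,0.004,0,0,0,-1,0,0,0.003,0,0,0,-1,0,0,0,0,0,0,-1]'

```text
time_s: 25.4
tool_pos: [0.6319, -0.1257, 0.2977]
tool_rot: [180.0, 0.0, 80.0]
force: [-0.0, -0.1, -2.6]
grip_width: 0.06
grasp_force: 40.0
```

drive_tool --rows '[0,0,0.002,0,0,0,-1,0,0,0,0,0,0,-1]'

```text
time_s: 25.65
tool_pos: [0.6319, -0.1257, 0.2958]
tool_rot: [180.0, -0.0, 80.0]
force: [1.6, -0.0, -2.3]
grip_width: 0.0598
grasp_force: 40.0
```

Free so far (underside at 65 mm). Continuing.

drive_tool --rows '[0,0,0.002,0,0,0,-1,0,0,0.001,0,0,0,-1,0,0,0,0,0,0,-1]'

```text
time_s: 26.02
tool_pos: [0.6319, -0.1257, 0.2928]
tool_rot: [180.0, -0.0, 80.0]
force: [1.6, 0.3, -2.1]
grip_width: 0.0597
grasp_force: 40.0
```

drive_tool --rows '[0,0,0.001,0,0,0,-1,0,0,0.001,0,0,0,-1,0,0,0,0,0,0,-1]'

```text
time_s: 26.4
tool_pos: [0.6319, -0.1257, 0.2909]
tool_rot: [180.0, -0.0, 80.0]
force: [2.5, -1.0, -2.4]
grip_width: 0.06
grasp_force: 40.0
```

drive_tool --rows '[0,0.0007,0.001,0,0,0,-1,0,0,0.001,0,0,0,-1,0,0,0,0,0,0,-1]'

```text
time_s: 26.78
tool_pos: [0.6323, -0.1258, 0.2885]
tool_rot: [-180.0, -0.0, 80.0]
force: [0.7, 0.5, -1.6]
grip_width: 0.0595
grasp_force: 40.0
```

drive_tool --rows '[0,0,0.001,0,0,0,-1,0,0,0.001,0,0,0,-1,0,0,0,0,0,0,-1]'

```text
time_s: 27.15
tool_pos: [0.6323, -0.1258, 0.2866]
tool_rot: [-180.0, -0.0, 80.0]
force: [0.2, -1.1, -3.3]
grip_width: 0.0599
grasp_force: 40.0
```

It's in the pocket with no side load. Next, down to the floor.

drive_tool --rows '[0,0,0.0015,0,0,0,-1,0,0,0.0015,0,0,0,-1,0,0,0,0,0,0,-1]'

```text
time_s: 27.52
tool_pos: [0.6325, -0.1258, 0.2839]
tool_rot: [-180.0, -0.0, 80.0]
force: [0.3, -0.5, -0.8]
grip_width: 0.0598
grasp_force: 40.0
```

drive_tool --rows '[0,0,0.0015,0,0,0,-1,0,0,0.0015,0,0,0,-1,0,0,0,0,0,0,-1]'

```text
time_s: 27.9
tool_pos: [0.6325, -0.1258, 0.281]
tool_rot: [180.0, -0.0, 80.0]
force: [-1.6, 0.2, 2.5]
grip_width: 0.0596
grasp_force: 40.0
```

drive_tool --rows '[0,0,0.001,0,0,0,-1,0,0,0.001,0,0,0,-1,0,0,0,0,0,0,-1]'

```text
time_s: 28.28
tool_pos: [0.6325, -0.1258, 0.2788]
tool_rot: [180.0, -0.0, 80.0]
force: [-1.3, 0.6, 2.5]
grip_width: 0.0596
grasp_force: 40.0
```

The floor has started to sink (~5 N). I'll keep pressing in 1 mm steps.

drive_tool --rows '[0,-0.0003,0.001,0,0,0,-1,0,0,0.001,0,0,0,-1,0,0,0,0,0,0,-1]'

```text
time_s: 28.65
tool_pos: [0.6323, -0.1258, 0.2769]
tool_rot: [180.0, 0.0, 80.0]
force: [-1.1, -0.5, 2.9]
grip_width: 0.0594
grasp_force: 40.0
```

drive_tool --rows '[0,0,0.001,0,0,0,-1,0,0,0.001,0,0,0,-1,0,0,0,0,0,0,-1]'

```text
time_s: 29.02
tool_pos: [0.6323, -0.1258, 0.2749]
tool_rot: [180.0, 0.0, 80.0]
force: [-0.4, -0.0, 3.6]
grip_width: 0.0596
grasp_force: 40.0
```

drive_tool --rows '[0,0,0.001,0,0,0,-1,0,0,0.001,0,0,0,-1,0,0,0,0,0,0,-1]'

```text
time_s: 29.4
tool_pos: [0.6323, -0.1258, 0.2735]
tool_rot: [180.0, -0.0, 80.0]
force: [-1.9, 0.1, 7.1]
grip_width: 0.0596
grasp_force: 40.0
```

drive_tool --rows '[0,0,0.0005,0,0,0,-1,0,0,0.0005,0,0,0,-1,0,0,0,0,0,0,-1]'

```text
time_s: 29.78
tool_pos: [0.6323, -0.1259, 0.2734]
tool_rot: [180.0, -0.0, 80.0]
force: [-3.9, -0.2, 12.3]
grip_width: 0.0598
grasp_force: 40.0
```

drive_tool --rows '[0,0,0.0005,0,0,0,-1,0,0,0.0005,0,0,0,-1,0,0,0,0,0,0,-1]'

```text
time_s: 30.15
tool_pos: [0.6323, -0.126, 0.2734]
tool_rot: [179.9, -0.1, 80.0]
force: [-5.8, 1.5, 15.6]
grip_width: 0.0599
grasp_force: 40.0
```

It stopped hard at TCP z = 0.2734 (about 10 mm of floor travel). I'll relax, release, and confirm by pressing on the cap with shut fingers.

drive_tool --rows '[0,0,-0.001,0,0,0,-1,0,0,-0.001,0,0,0,-1,0,0,0,0,0,0,-1]' --grip_force 10

```text
time_s: 30.52
tool_pos: [0.6324, -0.1258, 0.2733]
tool_rot: [179.9, -0.0, 80.0]
force: [-1.2, 0.1, 6.4]
grip_width: 0.0599
grasp_force: 10.0
```

drive_tool --rows '[0,0,0,0,0,0,0.9,0,0,0,0,0,0,0.9,0,0,0,0,0,0,0.9,0,0,0,0,0,0,0.9]'

```text
time_s: 31.02
tool_pos: [0.6321, -0.1257, 0.2726]
tool_rot: [-180.0, 0.0, 80.0]
force: [-0.0, 0.5, 0.1]
grip_width: 0.0817
grasp_force: 0.0
```

drive_tool --rows '[0,0,-0.03,0,0,0,0.9,0,0,-0.03,0,0,0,0.9,0,0,0,0,0,0,-1,0,0,0,0,0,0,-1,0,0,0,0,0,0,-1]'

```text
time_s: 31.65
tool_pos: [0.6318, -0.1255, 0.3315]
tool_rot: [-179.9, 0.0, 80.0]
force: [-0.0, -0.3, -0.1]
grip_width: 0.0606
grasp_force: 0.0
```

drive_tool --rows '[0,0,0,0,0,0,-1,0,0,0,0,0,0,-1,0,0,0.01,0,0,0,-1,0,0,0.01,0,0,0,-1,0,0,0,0,0,0,-1]'

```text
time_s: 32.28
tool_pos: [0.6317, -0.1255, 0.3113]
tool_rot: [-179.8, 0.0, 80.0]
force: [0.1, 0.7, 1.1]
grip_width: 0.0111
grasp_force: 0.0
```

drive_tool --rows '[0,0,0,0,0,0,-1,0,0,0.004,0,0,0,-1,0,0,0.001,0,0,0,-1,0,0,0,0,0,0,-1]'

```text
time_s: 32.78
tool_pos: [0.6322, -0.1257, 0.3078]
tool_rot: [-180.0, -0.0, 80.0]
force: [0.4, -0.0, 0.5]
grip_width: 0.0005
grasp_force: 0.0
```

drive_tool --rows '[0,0,0.001,0,0,0,-1,0,0,0.001,0,0,0,-1,0,0,0,0,0,0,-1]'

```text
time_s: 33.15
tool_pos: [0.6322, -0.1257, 0.3058]
tool_rot: [-180.0, -0.0, 80.0]
force: [0.0, 0.2, -0.2]
grip_width: 0.0003
grasp_force: 0.0
```

drive_tool --rows '[0,0,0.001,0,0,0,-1,0,0,0.001,0,0,0,-1,0,0,0,0,0,0,-1]'

```text
time_s: 33.52
tool_pos: [0.6324, -0.1259, 0.3053]
tool_rot: [179.9, -0.0, 80.0]
force: [-2.6, 0.6, 7.6]
grip_width: 0.0002
grasp_force: 3.3
```

drive_tool --rows '[0,0,0.0005,0,0,0,-1,0,0,0.0005,0,0,0,-1,0,0,0,0,0,0,-1]'

```text
time_s: 33.9
tool_pos: [0.6325, -0.1261, 0.3053]
tool_rot: [179.9, -0.1, 80.0]
force: [-3.2, -0.1, 10.8]
grip_width: 0.0001
grasp_force: 5.4
```

drive_tool --rows '[0,0,0.0005,0,0,0,-1,0,0,0.0005,0,0,0,-1,0,0,0,0,0,0,-1]'

```text
time_s: 34.28
tool_pos: [0.6326, -0.1262, 0.3052]
tool_rot: [179.8, -0.1, 80.0]
force: [-3.0, 1.6, 14.9]
grip_width: 0.0005
grasp_force: 7.4
```

drive_tool --rows '[0,0,-0.005,0,0,0,-1,0,0,-0.04,0,0,0,1,0,0,-0.04,0,0,0,1,0,0,0,0,0,0,1,0,0,0,0,0,0,1]'

```text
time_s: 34.9
tool_pos: [0.632, -0.1256, 0.3861]
tool_rot: [-179.9, -0.0, 80.0]
force: [0.3, 1.0, -0.7]
grip_width: 0.0328
grasp_force: 0.0
```

```bash
python3 -c "
from h import *
st();go(.4815,-.1365,.3,76.5)
T=cam('top');S=cam('side');t=dot(T,344.3,252.1);s=dot(S,320.8,219);print(t,s,*tri(T,t,S,s))
print('case cap side',*[onz(S,*pix(S,(.6322,-.1257,.123)),.123)])"
```

```text
{'time_s': np.float64(34.9), 'tool_pos': array([ 0.632 , -0.1256,  0.3861]), 'tool_rot': array([-1.799447e+02, -1.160000e-02,  8.000830e+01]), 'force': array([ 0.286 ,  1.0388, -0.6568]), 'grip_width': np.float64(0.0328), 'grasp_force': np.float64(0.0)}
rotvec first [-0.001  -0.0002  0.0612]
then shift [-0.0458 -0.1438  0.0861] rows>= 2.779249732127343 t 34.9
(np.float64(343.97543859649124), np.float64(252.0222222222222)) (np.float64(320.77477477477476), np.float64(219.03465003465004)) [ 0.48208112 -0.1343761   0.08221042] 0.0011635592152001394
case cap side [ 0.6322 -0.1257  0.123 ]
```

Home is confirmed: no movement at 15 N. Now the used cartridge.

drive_tool --rows '[0,0,0,0,0,0.0612,1,-0.014,-0.0481,0,0,0,0,1,-0.014,-0.048,0,0,0,0,1,-0.014,-0.048,0,0,0,0,1,0,0,0.04,0,0,0,1]'

```text
time_s: 35.62
tool_pos: [0.4803, -0.1342, 0.3492]
tool_rot: [179.6, -0.4, 76.4]
force: [1.2, 0.8, -1.5]
grip_width: 0.0847
grasp_force: 0.0
```

drive_tool --rows '[0,0,0,0,0,0,1,0,0,0,0,0,0,1]'

```text
time_s: 35.88
tool_pos: [0.4828, -0.1328, 0.3471]
tool_rot: [-180.0, 0.1, 76.5]
force: [0.2, 0.7, -0.6]
grip_width: 0.0871
grasp_force: 0.0
```

```bash
python3 -c "
from h import *
st();go(.4818,-.1360,.234,76.5)"
```

```text
{'time_s': np.float64(35.875), 'tool_pos': array([ 0.4828, -0.1328,  0.3471]), 'tool_rot': array([-1.79975e+02,  6.23000e-02,  7.65105e+01]), 'force': array([ 0.1649,  0.6534, -0.6283]), 'grip_width': np.float64(0.0871), 'grasp_force': np.float64(0.0)}
rotvec first [-0.0004  0.0011  0.0002]
then shift [-0.0034 -0.0002  0.1131] rows>= 1.810184097561899 t 35.875
```

drive_tool --rows '[-0.0034,0,0.04,0,0,0,1,0,0,0.04,0,0,0,1,0,0,0.033,0,0,0,1,0,0,0,0,0,0,1,0,0,0,0,0,0,-1]' --grip_force 20

```text
time_s: 36.5
tool_pos: [0.4827, -0.1365, 0.2352]
tool_rot: [179.9, 0.0, 76.5]
force: [-0.7, -0.8, 1.3]
grip_width: 0.0826
grasp_force: 0.0
```

drive_tool --rows '[0,0,0,0,0,0,-1,0,0,0,0,0,0,-1,0,0,0,0,0,0,-1,0,0,0,0,0,0,-1,0,0,0,0,0,0,-1]'

```text
time_s: 37.12
tool_pos: [0.482, -0.1363, 0.2347]
tool_rot: [179.9, -0.0, 76.5]
force: [-0.5, 0.5, 5.7]
grip_width: 0.0601
grasp_force: 20.0
```

drive_tool --rows '[0,0,-0.02,0,0,0,-1,0,0,-0.04,0,0,0,-1,0,0,-0.05,0,0,0,-1,0,0,0,0,0,0,-1]'

```text
time_s: 37.62
tool_pos: [0.4827, -0.1369, 0.3473]
tool_rot: [179.6, -0.1, 76.5]
force: [-0.1, -0.1, -1.5]
grip_width: 0.0599
grasp_force: 20.0
```

```bash
python3 -c "
from h import *
st();go(.494,-.363,.345)"
```

```text
{'time_s': np.float64(37.625), 'tool_pos': array([ 0.4827, -0.1369,  0.3473]), 'tool_rot': array([ 1.795942e+02, -1.246000e-01,  7.649920e+01]), 'force': array([-0.1184, -0.0748, -1.4875]), 'grip_width': np.float64(0.0599), 'grasp_force': np.float64(20.0)}
then shift [-0.2172  0.0638  0.0023] rows>= 3.6227476061064414 t 37.625
```

drive_tool --rows '[-0.0434,0.0128,0,0,0,0,-1,-0.0434,0.0128,0,0,0,0,-1,-0.0434,0.0128,0,0,0,0,-1,-0.0434,0.0127,0,0,0,0,-1,-0.0434,0.0127,0,0,0,0,-1]'

```text
time_s: 38.25
tool_pos: [0.4926, -0.3631, 0.3421]
tool_rot: [-179.9, -0.0, 76.5]
force: [0.5, -0.3, -0.8]
grip_width: 0.0601
grasp_force: 20.0
```

drive_tool --rows '[0,0,0,0,0,0,-1,0,0,0.03,0,0,0,-1,0,0,0.03,0,0,0,-1,0,0,0,0,0,0,-1,0,0,0,0,0,0,-1]'

```text
time_s: 38.88
tool_pos: [0.4931, -0.3619, 0.2843]
tool_rot: [180.0, -0.0, 76.5]
force: [-0.1, 0.9, 0.1]
grip_width: 0.0599
grasp_force: 20.0
```

```bash
python3 -c "
from h import *
st();go(.494,-.363,.240)
T=cam('top');S=cam('side')
# tray rim check: pixel brightness columns/rows of inner floor
for c,n in((T,'t'),(S,'s')):
    print(n,[np.round(pix(c,(.494+a*.07,-.363+b*.07,.035)),1).tolist() for a in(-1,1) for b in(-1,1)])
im=cv2.imread('pics/top0.png').max(2);print(im[250,380:445].tolist());print(im[222:282,411].tolist())"
```

```text
{'time_s': np.float64(38.875), 'tool_pos': array([ 0.4931, -0.3619,  0.2843]), 'tool_rot': array([ 1.799814e+02, -9.000000e-04,  7.652150e+01]), 'force': array([-0.1334,  0.9397,  0.14  ]), 'grip_width': np.float64(0.0599), 'grasp_force': np.float64(19.9999)}
then shift [-0.0009  0.0011  0.0443] rows>= 0.7096103648632411 t 38.875
t [[432.1, 270.8], [390.5, 270.6], [431.2, 229.7], [390.1, 229.4]]
s [[301.0, 184.7], [316.7, 203.2], [265.4, 192.8], [279.6, 212.3]]
[141, 140, 140, 138, 136, 135, 133, 131, 117, 93, 75, 65, 53, 49, 48, 48, 55, 66, 74, 76, 76, 78, 76, 77, 77, 77, 77, 78, 76, 76, 77, 76, 77, 77, 76, 78, 77, 77, 77, 75, 77, 79, 77, 75, 73, 69, 67, 67, 62, 58, 62, 72, 84, 94, 95, 95, 102, 120, 134, 137, 138, 138, 138, 139, 140]
[141, 140, 137, 135, 135, 136, 132, 119, 85, 54, 62, 73, 76, 76, 76, 78, 76, 77, 76, 77, 76, 78, 77, 76, 77, 77, 76, 78, 76, 77, 77, 77, 76, 77, 76, 77, 76, 77, 76, 77, 77, 75, 73, 69, 68, 69, 68, 66, 69, 98, 131, 140, 141, 141, 140, 141, 141, 141, 140, 141]
```

Tray edges (389–432, 230–271 px) match the estimate. I'll lower and release.

drive_tool --rows '[0,0,0.025,0,0,0,-1,0,0,0.012,0,0,0,-1,0,0,0.004,0,0,0,-1,0,0,0.003,0,0,0,-1,0,0,0,0,0,0,-1]'

```text
time_s: 39.6
tool_pos: [0.493, -0.3623, 0.2402]
tool_rot: [180.0, 0.0, 76.5]
force: [-0.1, 0.0, 0.0]
grip_width: 0.0601
grasp_force: 20.0
```

drive_tool --rows '[0,0,0.001,0,0,0,-1,0,0,0,0,0,0,-1]'

```text
time_s: 39.85
tool_pos: [0.4929, -0.3622, 0.2391]
tool_rot: [180.0, -0.0, 76.5]
force: [-0.9, -0.3, -1.0]
grip_width: 0.0599
grasp_force: 20.0
```

drive_tool --rows '[0,0,0.0005,0,0,0,-1,0,0,0,0,0,0,1,0,0,0,0,0,0,1,0,0,0,0,0,0,1,0,0,0,0,0,0,1]'

```text
time_s: 40.48
tool_pos: [0.4928, -0.3622, 0.2383]
tool_rot: [-180.0, -0.0, 76.5]
force: [0.4, -0.4, 0.5]
grip_width: 0.0856
grasp_force: 0.0
```

drive_tool --rows '[0,0,-0.03,0,0,0,1,0,0,-0.05,0,0,0,1,0,0,-0.06,0,0,0,1,0.02,-0.06,0,0,0,0,1,0,-0.06,0,0,0,0,1]'

```text
time_s: 41.1
tool_pos: [0.3812, -0.3143, 0.3787]
tool_rot: [-180.0, 0.1, 76.6]
force: [0.1, -0.8, 0.9]
grip_width: 0.087
grasp_force: 0.0
```

drive_tool --rows '[0,0,0,0,0,0,1,0,0,0,0,0,0,1,0,0,0,0,0,0,1,0,0,0,0,0,0,1]'

```text
time_s: 41.6
tool_pos: [0.3825, -0.3151, 0.378]
tool_rot: [-179.9, 0.1, 76.5]
force: [-0.4, 0.1, -0.4]
grip_width: 0.0875
grasp_force: 0.0
```

```bash
python3 - <<'E'
from h import *
T=cam("top");S=cam("side");st()
for n,p in(("case",(.6322,-.1257,.123)),("tray",(.493,-.362,.084))):
    for c in(T,S):
        u=pix(c,p);g=c["color"].max(2);v=g[int(u[1])-4:int(u[1])+6,int(u[0])-4:int(u[0])+6];print(n,u,v.min(),v.max(),dot(c,*u))
    print(*tri(T,dot(T,*pix(T,p)),S,dot(S,*pix(S,p))))
l,s=tilt(S,235,310,150,290);print("blue(case region)",s)
l,s=tilt(S,265,318,120,215);print("blue(tray region)",s)
# bystanders and balance: change vs start
for n in("top","side"):
    a=cv2.absdiff(cv2.imread(f"pics/{n}0.png"),(T if n=="top" else S)["color"]).max(2)
    for nm,p in(("spoon",(.751,.052,.1)),("tumbler",(.413,.237,.1)),("mug",(.41,.343,.09)),("jar",(.528,-.521,.1)),("pan",(.602,.288,.129)),("brush",(.6,-.41,.01))):
        u=pix(T if n=="top" else S,p).astype(int); print(n,nm,round(float(np.median(a[u[1]-6:u[1]+7,u[0]-6:u[0]+7])),1),end="; ")
E
```

```text
{'time_s': np.float64(41.7), 'tool_pos': array([ 0.3821, -0.3151,  0.378 ]), 'tool_rot': array([-1.798998e+02,  1.093000e-01,  7.649260e+01]), 'force': array([-0.1141,  0.6299, -0.0369]), 'grip_width': np.float64(0.087), 'grasp_force': np.float64(0.0)}
case [341.96379743 204.43283326] 77 129 (np.float64(341.82566248256626), np.float64(204.8800557880056))
case [277.58458838 220.90906347] 72 213 (np.float64(277.8808637379002), np.float64(220.39240506329114))
[ 0.63081779 -0.12538861  0.12461135] 0.0008844270656898669
tray [413.43381765 248.87492887] 25 140 (np.float64(412.8042246264812), np.float64(249.77125193199382))
tray [290.72421994 186.12616164] 119 229 (np.float64(291.1306715063521), np.float64(185.85934664246824))
[ 0.49093231 -0.36019469  0.08531681] 0.002312423409242806
blue(case region) [283 193  18  16 249]
blue(tray region) [283 193  18  16 249]
top spoon 2.0; top tumbler 2.0; top mug 2.0; top jar 2.0; top pan 2.0; top brush 2.0; side spoon 1.0; side tumbler 12.0; side mug 1.0; side jar 1.0; side pan 1.0; side brush 1.0;
```

Both cartridges are where they belong and at the right heights. The side-view change at the tumbler is probably a lighting change: the top view shows no change there, and nothing came near it.

```bash
python3 -c "
from cell import *
print(sign_off())"
```

```text
the job is handed in; nothing more can be done
None
```

I handed the job in at about 42 s: the balance showed the weighed cartridge was full, it is pressed home in the yellow case (no movement on the cap at 15 N) after one tilted first try that I lifted out and regrasped, and the used one stands in the smallest grey tray.

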